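# Rake the planter stones level

## Task

The lava stones in the white desk planter are heaped at one end of its cork bed. Take the rake from its stand and, pressing its teeth only lightly on the bed, rake stones from the heaped end out towards the bare end until they lie in one even layer, none on top of another, with at least one in the left half and one in the right half of each third of the bed; then hang the rake back upright in its stand. Move the stones only with the rake, and leave the plant, the jar and the mouse alone.

Things in the scene. Friction and masses are not known exactly. Their poses are not given: they have to be found in the camera images.
- tray: White planter tray fixed to the desk, 312 x 116 mm outside, walls 6 mm thick, 50 mm high. Origin under its centre on the desk; x along its length, y across, z up. Blue marks on the walls at x = -50 and +50 mm part it into thirds, blue marks on the end walls at y = 0 into halves. Stones start in the -x third, in ranks of 3, 2 and 2 across it, 37 mm apart; the rank nearest the middle is two high. The rest is bare.
- tray_bed (a point): Centre of the tray's bed surface as it rests unloaded, 20 mm above the tray's origin, same axes (the point does not follow the board). The bed, 300 mm (x) by 104 mm (y) inside the walls, is a light brown cork board floating level on a springy pad: it sinks 1 mm for every 3 N pressed on it. Pressing it with more than 15 N spoils it.
- rake_grip (a point): Middle of the rake's wooden handle, 44 mm along the rake's x, 22 mm thick along its y (pinch it across the 22 mm), 62 mm tall. z points up the handle, x along the row of teeth. Under the handle is a dark steel flange 116 (x) x 42 (y) x 6 mm, its underside 37 mm below this point. Rake about 0.2 kg; it starts upright in its stand.
- rake: The rake; origin under the middle of its flange, axes as the grip point. A stem hangs below with a red crossbar (84 mm wide, 8 thick, 14 high) and six teeth, 30 mm long, 6 wide, 4 thick, gaps 9.6. The stem is adjustable, held by tight friction (40 N): today's tooth tips lie anywhere from 80 to 104 mm below this origin (117 to 141 mm below the grip point), not measured.
- stand_top (a point): Centre of the top opening of the grey rake stand, fixed to the desk: an upright sleeve 120 x 46 mm, 120 mm tall, slot 100 mm (x) by 26 mm (y), on a base 150 x 90 mm. The rake's head hangs in the slot with the row of teeth along x, flange flat on the rim; its grip point is then 37 mm above this point. It fits either way round.
- plant_mid (a point): Bystander: small potted plant, terracotta pot 80 mm across at the rim and 85 mm high, leaves to 160 mm; point half-way up the pot.
- jar_mid (a point): Bystander: lidded glass jar, 60 mm across, 130 mm high; its middle.
- mouse_mid (a point): Bystander: black computer mouse, 100 x 58 x 32 mm; its middle.
- stone0_mid (a point): Centre of lava stone 0, dark brown to charcoal, about 23 mm across, 16 mm high, 14 g. Flat on the bed a stone's centre is 28 mm above the tray's origin, on top of another stone 44 mm. All nine are alike.
- stone1_mid (a point): Centre of lava stone 1, dark brown to charcoal, like stone 0.
- stone2_mid (a point): Centre of lava stone 2, dark brown to charcoal, like stone 0.
- stone3_mid (a point): Centre of lava stone 3, dark brown to charcoal, like stone 0.
- stone4_mid (a point): Centre of lava stone 4, dark brown to charcoal, like stone 0.
- stone5_mid (a point): Centre of lava stone 5, dark brown to charcoal, like stone 0.
- stone6_mid (a point): Centre of lava stone 6, dark brown to charcoal, like stone 0.
- stone7_mid (a point): Centre of lava stone 7, dark brown to charcoal, like stone 0.
- stone8_mid (a point): Centre of lava stone 8, dark brown to charcoal, like stone 0.
Mind the look-alikes: they are no part of the job. Leave any pink or purple look-alike of the rake alone.

How it is judged (in metres and radians):
On the way, in this order (a step that is already met when the one before it is completed fails the run):
1. the rake's teeth rest on the bed in the third where the stones were heaped (contact force between rake and tray above 0.8 N and x of rake_grip in the frame of tray between -0.15 and -0.05 m and y of rake_grip in the frame of tray between -0.03 and 0.03 m and z of rake_grip in the frame of tray below 0.175 m), for 0.1 s.
2. the rake's teeth have been brought to the third that was bare, at the far end, and rest on the bed there (contact force between rake and tray above 0.5 N and x of rake_grip in the frame of tray between 0.05 and 0.15 m and y of rake_grip in the frame of tray between -0.03 and 0.03 m and z of rake_grip in the frame of tray below 0.175 m), for 0.1 s.
At the end, for the whole second after the job is handed in: All nine stones lie in the tray in one layer (centres under 36 mm above its origin), at least one in each half (by width) of each third of its length; the rake hangs at rest and let go in its stand (grip point within 14 mm sideways of the slot centre, 30 to 43 mm above the rim, tilt under 0.1 rad) (x of stone0_mid in the frame of tray between -0.15 and 0.15 m and y of stone0_mid in the frame of tray between -0.052 and 0.052 m and z of stone0_mid in the frame of tray between 0.015 and 0.036 m and x of stone1_mid in the frame of tray between -0.15 and 0.15 m and y of stone1_mid in the frame of tray between -0.052 and 0.052 m and z of stone1_mid in the frame of tray between 0.015 and 0.036 m and x of stone2_mid in the frame of tray between -0.15 and 0.15 m and y of stone2_mid in the frame of tray between -0.052 and 0.052 m and z of stone2_mid in the frame of tray between 0.015 and 0.036 m and x of stone3_mid in the frame of tray between -0.15 and 0.15 m and y of stone3_mid in the frame of tray between -0.052 and 0.052 m and z of stone3_mid in the frame of tray between 0.015 and 0.036 m and x of stone4_mid in the frame of tray between -0.15 and 0.15 m and y of stone4_mid in the frame of tray between -0.052 and 0.052 m and z of stone4_mid in the frame of tray between 0.015 and 0.036 m and x of stone5_mid in the frame of tray between -0.15 and 0.15 m and y of stone5_mid in the frame of tray between -0.052 and 0.052 m and z of stone5_mid in the frame of tray between 0.015 and 0.036 m and x of stone6_mid in the frame of tray between -0.15 and 0.15 m and y of stone6_mid in the frame of tray between -0.052 and 0.052 m and z of stone6_mid in the frame of tray between 0.015 and 0.036 m and x of stone7_mid in the frame of tray between -0.15 and 0.15 m and y of stone7_mid in the frame of tray between -0.052 and 0.052 m and z of stone7_mid in the frame of tray between 0.015 and 0.036 m and x of stone8_mid in the frame of tray between -0.15 and 0.15 m and y of stone8_mid in the frame of tray between -0.052 and 0.052 m and z of stone8_mid in the frame of tray between 0.015 and 0.036 m and ((x of stone0_mid in the frame of tray between -0.15 and -0.05 m and y of stone0_mid in the frame of tray below 0 m) or (x of stone1_mid in the frame of tray between -0.15 and -0.05 m and y of stone1_mid in the frame of tray below 0 m) or (x of stone2_mid in the frame of tray between -0.15 and -0.05 m and y of stone2_mid in the frame of tray below 0 m) or (x of stone3_mid in the frame of tray between -0.15 and -0.05 m and y of stone3_mid in the frame of tray below 0 m) or (x of stone4_mid in the frame of tray between -0.15 and -0.05 m and y of stone4_mid in the frame of tray below 0 m) or (x of stone5_mid in the frame of tray between -0.15 and -0.05 m and y of stone5_mid in the frame of tray below 0 m) or (x of stone6_mid in the frame of tray between -0.15 and -0.05 m and y of stone6_mid in the frame of tray below 0 m) or (x of stone7_mid in the frame of tray between -0.15 and -0.05 m and y of stone7_mid in the frame of tray below 0 m) or (x of stone8_mid in the frame of tray between -0.15 and -0.05 m and y of stone8_mid in the frame of tray below 0 m)) and ((x of stone0_mid in the frame of tray between -0.15 and -0.05 m and y of stone0_mid in the frame of tray above 0 m) or (x of stone1_mid in the frame of tray between -0.15 and -0.05 m and y of stone1_mid in the frame of tray above 0 m) or (x of stone2_mid in the frame of tray between -0.15 and -0.05 m and y of stone2_mid in the frame of tray above 0 m) or (x of stone3_mid in the frame of tray between -0.15 and -0.05 m and y of stone3_mid in the frame of tray above 0 m) or (x of stone4_mid in the frame of tray between -0.15 and -0.05 m and y of stone4_mid in the frame of tray above 0 m) or (x of stone5_mid in the frame of tray between -0.15 and -0.05 m and y of stone5_mid in the frame of tray above 0 m) or (x of stone6_mid in the frame of tray between -0.15 and -0.05 m and y of stone6_mid in the frame of tray above 0 m) or (x of stone7_mid in the frame of tray between -0.15 and -0.05 m and y of stone7_mid in the frame of tray above 0 m) or (x of stone8_mid in the frame of tray between -0.15 and -0.05 m and y of stone8_mid in the frame of tray above 0 m)) and ((x of stone0_mid in the frame of tray between -0.05 and 0.05 m and y of stone0_mid in the frame of tray below 0 m) or (x of stone1_mid in the frame of tray between -0.05 and 0.05 m and y of stone1_mid in the frame of tray below 0 m) or (x of stone2_mid in the frame of tray between -0.05 and 0.05 m and y of stone2_mid in the frame of tray below 0 m) or (x of stone3_mid in the frame of tray between -0.05 and 0.05 m and y of stone3_mid in the frame of tray below 0 m) or (x of stone4_mid in the frame of tray between -0.05 and 0.05 m and y of stone4_mid in the frame of tray below 0 m) or (x of stone5_mid in the frame of tray between -0.05 and 0.05 m and y of stone5_mid in the frame of tray below 0 m) or (x of stone6_mid in the frame of tray between -0.05 and 0.05 m and y of stone6_mid in the frame of tray below 0 m) or (x of stone7_mid in the frame of tray between -0.05 and 0.05 m and y of stone7_mid in the frame of tray below 0 m) or (x of stone8_mid in the frame of tray between -0.05 and 0.05 m and y of stone8_mid in the frame of tray below 0 m)) and ((x of stone0_mid in the frame of tray between -0.05 and 0.05 m and y of stone0_mid in the frame of tray above 0 m) or (x of stone1_mid in the frame of tray between -0.05 and 0.05 m and y of stone1_mid in the frame of tray above 0 m) or (x of stone2_mid in the frame of tray between -0.05 and 0.05 m and y of stone2_mid in the frame of tray above 0 m) or (x of stone3_mid in the frame of tray between -0.05 and 0.05 m and y of stone3_mid in the frame of tray above 0 m) or (x of stone4_mid in the frame of tray between -0.05 and 0.05 m and y of stone4_mid in the frame of tray above 0 m) or (x of stone5_mid in the frame of tray between -0.05 and 0.05 m and y of stone5_mid in the frame of tray above 0 m) or (x of stone6_mid in the frame of tray between -0.05 and 0.05 m and y of stone6_mid in the frame of tray above 0 m) or (x of stone7_mid in the frame of tray between -0.05 and 0.05 m and y of stone7_mid in the frame of tray above 0 m) or (x of stone8_mid in the frame of tray between -0.05 and 0.05 m and y of stone8_mid in the frame of tray above 0 m)) and ((x of stone0_mid in the frame of tray between 0.05 and 0.15 m and y of stone0_mid in the frame of tray below 0 m) or (x of stone1_mid in the frame of tray between 0.05 and 0.15 m and y of stone1_mid in the frame of tray below 0 m) or (x of stone2_mid in the frame of tray between 0.05 and 0.15 m and y of stone2_mid in the frame of tray below 0 m) or (x of stone3_mid in the frame of tray between 0.05 and 0.15 m and y of stone3_mid in the frame of tray below 0 m) or (x of stone4_mid in the frame of tray between 0.05 and 0.15 m and y of stone4_mid in the frame of tray below 0 m) or (x of stone5_mid in the frame of tray between 0.05 and 0.15 m and y of stone5_mid in the frame of tray below 0 m) or (x of stone6_mid in the frame of tray between 0.05 and 0.15 m and y of stone6_mid in the frame of tray below 0 m) or (x of stone7_mid in the frame of tray between 0.05 and 0.15 m and y of stone7_mid in the frame of tray below 0 m) or (x of stone8_mid in the frame of tray between 0.05 and 0.15 m and y of stone8_mid in the frame of tray below 0 m)) and ((x of stone0_mid in the frame of tray between 0.05 and 0.15 m and y of stone0_mid in the frame of tray above 0 m) or (x of stone1_mid in the frame of tray between 0.05 and 0.15 m and y of stone1_mid in the frame of tray above 0 m) or (x of stone2_mid in the frame of tray between 0.05 and 0.15 m and y of stone2_mid in the frame of tray above 0 m) or (x of stone3_mid in the frame of tray between 0.05 and 0.15 m and y of stone3_mid in the frame of tray above 0 m) or (x of stone4_mid in the frame of tray between 0.05 and 0.15 m and y of stone4_mid in the frame of tray above 0 m) or (x of stone5_mid in the frame of tray between 0.05 and 0.15 m and y of stone5_mid in the frame of tray above 0 m) or (x of stone6_mid in the frame of tray between 0.05 and 0.15 m and y of stone6_mid in the frame of tray above 0 m) or (x of stone7_mid in the frame of tray between 0.05 and 0.15 m and y of stone7_mid in the frame of tray above 0 m) or (x of stone8_mid in the frame of tray between 0.05 and 0.15 m and y of stone8_mid in the frame of tray above 0 m)) and horizontal distance between rake_grip and stand_top below 0.014 m and z of rake_grip in the frame of stand_top between 0.03 and 0.043 m and angle between rake_grip's own z axis and vertical below 0.1 rad and linear speed of rake below 0.02 m/s); the robot touches nothing.
It fails at once if the rake presses on the tray or its bed with more than 15 N (contact force between rake and tray above 15 N).
It fails at once if the fingers touch a stone (more than 0.5 N) (contact force between the fingers and stone0 above 0.5 N or contact force between the fingers and stone1 above 0.5 N or contact force between the fingers and stone2 above 0.5 N or contact force between the fingers and stone3 above 0.5 N or contact force between the fingers and stone4 above 0.5 N or contact force between the fingers and stone5 above 0.5 N or contact force between the fingers and stone6 above 0.5 N or contact force between the fingers and stone7 above 0.5 N or contact force between the fingers and stone8 above 0.5 N).
It fails at once if the plant, jar or mouse is moved more than 20 mm (distance of any of plant_mid, jar_mid, mouse_mid from where it was at the start of the episode above 0.02 m).
It also fails if it takes over 72 s, if anything falls off the work surface, if the arm or the gripper's body presses on something with over 40 N, if the wrist force passes 120 N, or if a joint passes its speed limit or range.

## Robot

A 6-joint arm with a two-finger parallel gripper is mounted at the origin on the work surface. World frame = base frame: x ahead of the robot, y to its left, z up, the work surface at z = 0. Lengths are in mm, angles in rad, forces in N, time in s.
With the tool pointing down it reaches from about 375 to 975 mm from the base axis. Payload 3.8 kg.
Tool frame: the origin (TCP) lies on the centre line of the jaws, within the pads' length; the fingertips stand 8 mm ahead of it and the grasp point (between the pads) lies 11 mm behind it; y points along the fingers, z is the direction in which the jaws open and shut, and the axes are right-handed (so a half turn about y gives the same grasp; the last joint's range is limited). The gripper opens to 85 mm and grips with 20 to 120 N. Pads are 22 mm wide; open, the fingers measure 114 mm over their backs; the gripper's body (76 mm by 85 mm) begins 54 mm behind the grasp point. The pads swing forward as they close: fully open they stand 13 mm farther back than shut.
Start: joints at [-0.037, 0.264, 1.604, -0, 1.274, -0.037], TCP at [674.995, -0.002, 239.28] pointing down, gripper open.
Joint ranges: [-2.63, 2.63], [-0.94, 2.18], [0.31, 2.57], [-1.31, 4.45], [0, 2.66], [-2.55, 2.55]. Speed limits (rad/s): [2.57, 2.57, 3.14, 3.14, 3.14, 3.14].

## Interface

Orientations are given as a unit quaternion [x, y, z, w].
In Python, from cell import read_state, camera, finish_job gives the robot as it stands. The module is installed in compiled form; this text tells all that it offers.
- The arm moves only by the tool step_arm, never from a script. Its argument "deltas" is a list of rows, each a list of 2 entries, a list of its own where there are three numbers: the shift along the tool's x, y, z in cm, then the turn, a rotation vector about the tool's x, y, z in rad. A call has 1 to 12 rows; each row shifts and turns the commanded pose from where the row before left it, along the tool's axes as they then stand; what a row does not reach is not made up. A row lasts 1/10 s, in which the tool goes at most 50 mm and 8.59 degrees, less where a joint would pass 70% of its speed; a pose out of reach is approached as far as the arm can. A call with a gripper value outside its range is refused whole. "grip" is the opening, from -1 (shut) to 1 (fully open), so that 0 is half open, set as the call begins (left out, the last holds). The fingers move at their own pace and stop on an object; the grip force is fixed at half the most. Time passes only in rows, so rows that do not move let the fingers close. It gives the time, the measured TCP pose, the force and the opening at its end, in the units of the state.
- read_state(): the state, without advancing time (a new reading comes with each control period).
- camera(name): name is "scene" or "side" or "wrist"; returns a dict with "image" (384x512x3 uint8, red, green, blue), "intrinsics" (3x3 intrinsics, pixels), "R" (3x3) and "t" (3): a world point X has camera coordinates R X + t. Camera axes: x right, y down, z forward; pixel columns grow to the right and rows downward; lengths in mm; the calibration is good to about 2 mm. A picture is of the moment at which its call begins. There is no depth.
- finish_job(): hands the job in, once; it reports no verdict.
The state is a dict: "clock": time; "qpos": joint angles; "joint_vel": joint speeds; "joint_torque": joint torques, N m; "eef_pos": TCP position; "orientation": TCP orientation; "ft_force": force on the tool from outside, world axes, zero at the start; "ft_torque": the same for the moment, N m; "opening": finger opening in mm.
Only numpy, scipy, OpenCV 4.12 (cv2) and the standard library are available. Lean on these libraries where they do the work, as an engineer would, in place of code of your own. Each camera call takes 0.05 s, during which the arm holds its last target. There are 200 camera calls.

## Working session

There is one attempt and no reset: what is moved stays moved. The work goes in short steps, Python scripts to look and compute and a tool call to move; the robot and the scene stay as the last step left them, time stands still between calls to the robot, and variables do not carry over. Pictures are saved under pics/ and viewed, about 8 in all and at most 12, crops included, and the job is handed in when it is done.

Besides the shell and the picture viewer there is one more tool, called after ">>>" as a command line: name --argument value ..., lists and objects as JSON in quotes. step_arm: Moves the arm, as the interface text tells. Its arguments: {"type":"object","properties":{"deltas":{"type":"array","items":{"type":"array"}},"grip":{"type":"number"}},"required":["deltas"]}

```bash
mkdir -p pics; cat > h.py <<'E'
import numpy as np, cv2
from cell import read_state, camera, finish_job
def snap(n,f):
    c=camera(n); cv2.imwrite('pics/'+f+'.png',cv2.cvtColor(c['image'],cv2.COLOR_RGB2BGR)); return c
def plane(c,uv,z):
    K=np.array(c['intrinsics']);R=np.array(c['R']);t=np.array(c['t'])
    o=-R.T@t; d=R.T@np.linalg.inv(K)@np.array([uv[0],uv[1],1.]); return o+d*(z-o[2])/d[2]
def tri(cs,uvs):
    A=[];b=[]
    for c,uv in zip(cs,uvs):
        K=np.array(c['intrinsics']);R=np.array(c['R']);t=np.array(c['t'])
        o=-R.T@t; d=R.T@np.linalg.inv(K)@np.array([uv[0],uv[1],1.]);d/=np.linalg.norm(d)
        P=np.eye(3)-np.outer(d,d);A.append(P);b.append(P@o)
    return np.linalg.lstsq(np.vstack(A),np.hstack(b),rcond=None)[0]
def proj(c,X):
    p=np.array(c['intrinsics'])@(np.array(c['R'])@np.array(X)+np.array(c['t']));return p[:2]/p[2]
E
python3 - <<'E'
from h import *
import pickle
C={n:snap(n,n+'0') for n in ['scene','side','wrist']}
pickle.dump(C,open('C0.pkl','wb'))
s=read_state();print(s['eef_pos'],s['orientation'],s['ft_force'],s['opening'])
for n,c in C.items(): print(n,-np.array(c['R']).T@np.array(c['t']),np.array(c['R'])[2])
a=np.hstack([C['scene']['image'],C['side']['image']]);cv2.imwrite('pics/a.png',cv2.cvtColor(cv2.resize(a,(800,300),interpolation=cv2.INTER_AREA),cv2.COLOR_RGB2BGR))
E
```

```text
[6.74427004e+02 1.60004451e-02 2.38231077e+02] [-0.50042411  0.50046407 -0.49954889  0.49956214] [-0.16454403 -0.14633267 -0.15259831] 85.33992243881428
scene [ 1155.02342098 -1149.89554411  1359.25481351] [-0.35463743  0.58179065 -0.73195077]
side [496.48361895 757.14418467 932.41726138] [ 0.02748033 -0.74503673 -0.66645713]
wrist [675.06247375  78.80617141 372.15828496] [-0.00214881 -0.30530189 -0.95225319]
```

View pics/scene0.png

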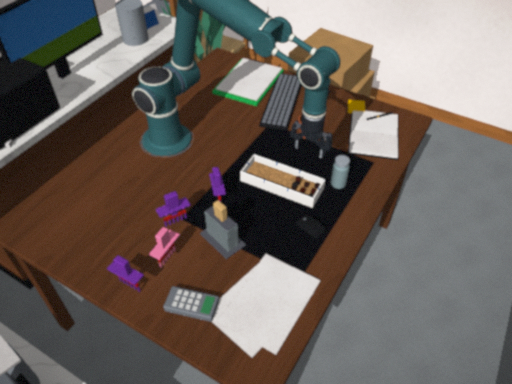

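View pics/side0.png

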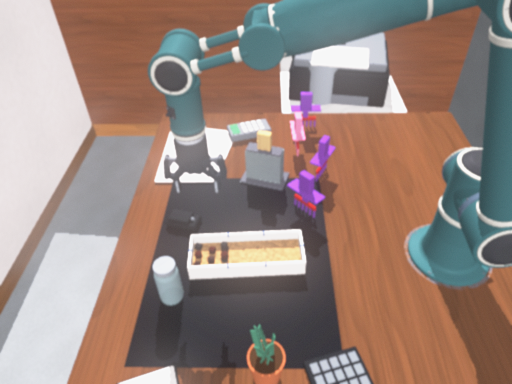

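```bash
python3 - <<'E'
from h import *
import pickle
C=pickle.load(open('C0.pkl','rb'))
c=C['scene']['image'];s=C['side']['image']
A=cv2.resize(c[145:265,190:360],(800,565),interpolation=cv2.INTER_CUBIC)[:, :]
A=cv2.resize(c[145:260,190:360],None,fx=2.35,fy=2.35*2.2/2.2,interpolation=cv2.INTER_CUBIC)
A=cv2.resize(c[145:265,190:355],(400,291),interpolation=cv2.INTER_CUBIC)
B=cv2.resize(s[120:290,170:330],(400,425),interpolation=cv2.INTER_CUBIC)
o=np.zeros((430,800,3),np.uint8);o[:291,:400]=A;o[:425,400:]=B
cv2.imwrite('pics/b.png',o[:,:,::-1])
for n,m0 in (('scene',(225,140,345,215)),('side',(175,220,320,290))):
    im=C[n]['image'];hsv=cv2.cvtColor(im,cv2.COLOR_RGB2HSV)
    x0,y0,x1,y1=m0
    M=np.zeros(im.shape[:2],np.uint8);M[y0:y1,x0:x1]=255
    w=cv2.inRange(hsv,(0,0,170),(179,50,255))&M
    k=max(cv2.findContours(w,cv2.RETR_EXTERNAL,cv2.CHAIN_APPROX_NONE)[0],key=cv2.contourArea)
    hull=cv2.convexHull(k);print(n,'white',cv2.contourArea(hull),cv2.approxPolyDP(hull,3,True)[:,0].tolist())
    bl=cv2.inRange(hsv,(100,90,60),(130,255,255))&M
    for q in cv2.findContours(bl,cv2.RETR_EXTERNAL,cv2.CHAIN_APPROX_NONE)[0]: print(' blue',q.mean(0)[0],len(q))
    tan=cv2.inRange(hsv,(12,70,130),(28,255,255))
    for q in cv2.findContours(tan,cv2.RETR_EXTERNAL,cv2.CHAIN_APPROX_NONE)[0]:
        if cv2.contourArea(q)>30: print(' tan',cv2.minAreaRect(q),cv2.approxPolyDP(cv2.convexHull(q),1.5,True)[:,0].tolist())
    g=cv2.inRange(hsv,(85,5,60),(130,70,150))
    for q in cv2.findContours(g,cv2.RETR_EXTERNAL,cv2.CHAIN_APPROX_NONE)[0]:
        if cv2.contourArea(q)>200: print(' grey',cv2.boundingRect(q),cv2.approxPolyDP(cv2.convexHull(q),2,True)[:,0].tolist())
E
```

```text
scene white 1348.0 [[318, 190], [309, 206], [240, 179], [240, 172], [246, 165]]
 tan ((219.0, 211.0), (20.0, 12.0), 90.0) [[216, 201], [225, 207], [225, 217], [222, 221], [214, 214], [213, 203]]
 tan ((305.2758483886719, 186.31033325195312), (14.112845420837402, 12.998673439025879), 21.801410675048828) [[302, 179], [314, 183], [307, 194], [297, 190]]
 tan ((270.8795471191406, 173.95619201660156), (47.58772277832031, 12.986235618591309), 19.983104705810547) [[253, 162], [295, 177], [290, 187], [247, 172]]
 tan ((356.5, 105.0), (12.0, 17.0), 90.0) [[348, 100], [361, 102], [365, 110], [351, 110]]
 tan ((444.3712463378906, 116.40402221679688), (143.11715698242188, 12.648001670837402), 17.67610740661621) [[378, 89], [511, 131], [511, 143], [376, 98]]
 tan ((362.58251953125, 81.05181884765625), (5.88403844833374, 28.923486709594727), 43.451839447021484) [[373, 71], [356, 92], [351, 90], [369, 70]]
 tan ((279.1000061035156, 63.300010681152344), (18.335756301879883, 8.497057914733887), 26.56505012512207) [[272, 57], [274, 56], [284, 62], [287, 68], [273, 65]]
 tan ((334.1656188964844, 48.323
[... 1548 characters left out ...]
94, 135], [92, 129], [94, 124]]
 grey (304, 335, 68, 49) [[304, 363], [326, 337], [337, 336], [355, 350], [371, 383], [313, 383]]
 grey (153, 266, 72, 78) [[153, 271], [177, 266], [224, 329], [197, 343], [181, 331], [160, 300]]
 grey (482, 234, 30, 32) [[511, 235], [511, 265], [491, 262], [483, 256], [483, 249], [499, 237]]
 grey (243, 152, 43, 38) [[282, 152], [285, 181], [282, 188], [243, 182]]
 grey (165, 70, 40, 67) [[190, 70], [199, 79], [204, 125], [199, 132], [185, 136], [174, 133], [171, 128], [165, 94]]
 grey (450, 4, 62, 178) [[476, 4], [511, 38], [511, 48], [480, 181], [463, 162], [450, 110]]
 grey (241, 0, 187, 83) [[427, 0], [425, 18], [309, 82], [251, 67], [241, 57], [341, 22]]
```

View pics/b.png

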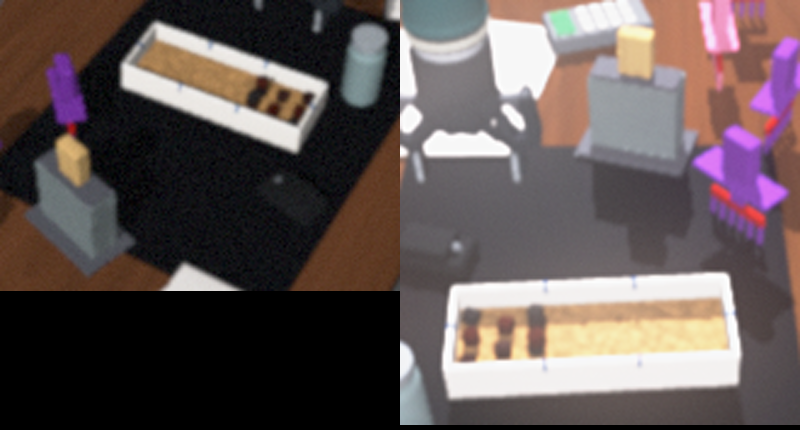

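```bash
python3 - <<'E'
from h import *
import pickle
C=pickle.load(open('C0.pkl','rb'));S,D,W=C['scene'],C['side'],C['wrist']
P=[tri([S,D],p) for p in [((240.3,173),(301.2,230)),((253.5,154.5),(305.6,259.6)),((325.3,183.4),(188,267)),((315,197.4),(189.2,234.8))]]
print(np.round(P,1)); print(np.mean(P,0), [np.linalg.norm(P[i]-P[i-1]) for i in range(4)])
print('handle top', tri([S,D],[(190+71/2.424,145+145/2.424),(170+236/2.5,120+30/2.5)]))
print('rim', [plane(D,p,120)[:2].round(1) for p in [(246.4,143.2),(284.8,148),(284,155.2),(245.2,151.2)]])
print('rimS', [plane(S,(190+x/2.424,145+y/2.424),120)[:2].round(1) for x,y in [(37,160),(113,193),(95,207),(57,150)]])
print('wrist sees', [proj(W,(x,y,0)) .round() for x,y in [(675,-100),(600,-200),(750,0)]], W['intrinsics'])
E
```

```text
[[411.  -47.5  44.8]
 [405.1  63.9  52.4]
 [719.   78.7  37.8]
 [725.5 -21.2  54.4]]
[565.14759314  18.49202869  47.34062227] [np.float64(315.72913316007265), np.float64(111.77451529192122), np.float64(314.65914163577736), np.float64(101.5193369332079)]
handle top [ 515.22501425 -329.70509311  189.35227081]
rim [array([ 574.4, -367.6]), array([ 448. , -340.2]), array([ 451.6, -301.8]), array([ 576.5, -323.7])]
rimS [array([ 453.9, -329.5]), array([ 578.8, -324.4]), array([ 571. , -357.8]), array([ 467.4, -299.3])]
wrist sees [array([254., 230.]), array([203., 292.]), array([313., 158.])] [[300.71890397   0.         253.20073475]
 [  0.         300.71890397 188.41746513]
 [  0.           0.           1.        ]]
```

View pics/wrist0.png

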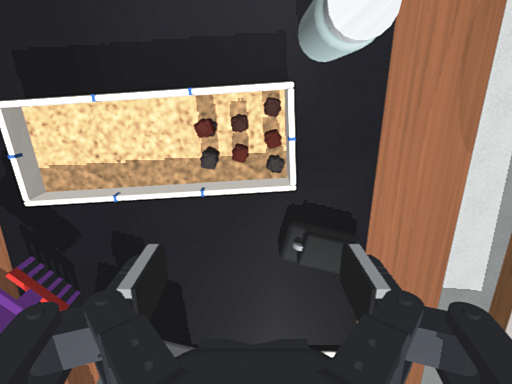

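```bash
python3 - <<'E'
from h import *
import pickle
C=pickle.load(open('C0.pkl','rb'));W=C['wrist'];im=W['image'];hsv=cv2.cvtColor(im,cv2.COLOR_RGB2HSV)
bl=cv2.inRange(hsv,(105,120,60),(130,255,255));bl[220:]=0;bl[:,300:]=0
bm=[]
for q in cv2.findContours(bl,cv2.RETR_EXTERNAL,cv2.CHAIN_APPROX_NONE)[0]:
    uv=q.mean(0)[0]; print('blue',uv.round(1),cv2.boundingRect(q),plane(W,uv,50)[:2].round(1))
for uv in [(293,84),(294,187),(28,204),(1,103)]: print('corner',uv,plane(W,uv,50)[:2].round(1))
dk=cv2.inRange(hsv,(0,0,0),(179,255,75))
M=np.zeros_like(dk);cv2.fillPoly(M,[np.array([(195,97),(288,90),(288,182),(200,180)])],255)
n,l,st,ce=cv2.connectedComponentsWithStats(dk&M)
for i in range(1,n):
    if st[i,4]>40: print('stone',ce[i].round(),st[i],plane(W,ce[i],36)[:2].round(1),plane(W,ce[i],52)[:2].round(1))
print('jar top',plane(W,(362,5),130),'mouse',plane(W,(320,255),20))
E
```

```text
blue [115.  197.5] (113, 193, 5, 9) [517.2 -35.3]
blue [202.  192.4] (201, 188, 4, 9) [616.5 -29.2]
blue [ 13.8 155.7] (7, 154, 15, 5) [413.7  13. ]
blue [291.9 138.6] (288, 137, 9, 4) [715.7  31.4]
blue [92.7 96.6] (91, 94, 4, 7) [509.8  74.5]
blue [189.5  90.3] (188, 87, 4, 8) [609.5  80.5]
corner (293, 84) [714.7  86.5]
corner (294, 187) [720.2 -22.8]
corner (28, 204) [416.3 -43.1]
corner (1, 103) [414.   68.3]
stone [272. 105.] [264  98  17  18 104] [694.5  65.8] [693.6  66.4]
stone [239. 121.] [231 114  17  18 119] [659.1  49. ] [659.9  50.4]
stone [210. 125.] [197 119  20  17  91] [626.5  44.8] [628.8  46.4]
stone [209. 158.] [200 147  19  22 291] [624.6   7.8] [627.   11.2]
stone [275. 163.] [267 155  17  18 227] [699.1   1.2] [697.9   4.9]
jar top [751.57295356 137.2893644  130.        ] mouse [ 762.55051212 -126.65344567   20.        ]
```

>>> step_arm --deltas '[[[3.3, -0.4, -1.6], [0, 0, 0]], [[3.3, -0.4, -1.6], [0, 0, 0]], [[3.3, -0.4, -1.6], [0, 0, 0]], [[3.3, -0.4, -1.6], [0, 0, 0]], [[3.3, -0.4, -1.6], [0, 0, 0]], [[3.3, -0.4, -1.6], [0, 0, 0]], [[3.3, -0.4, -1.6], [0, 0, 0]], [[3.3, -0.4, -1.6], [0, 0, 0]], [[3.3, -0.4, -1.6], [0, 0, 0]], [[3.3, -0.4, -1.6], [0, 0, 0]], [[0, 0, 0], [0, 0, 0]]]'

```text
clock: 1.25
eef_pos: [513.1, -333.8, 279.7]
orientation: [0.5, -0.501, 0.502, -0.498]
ft_force: [0.6, 0.6, 0.8]
opening: 85.1
```

>>> step_arm --deltas '[[[0, 0, 0], [0, 0.146, 0]], [[0, 0, 0], [0, 0.146, 0]], [[0, 0, 0], [0, 0.146, 0]], [[0, 0, 0], [0, 0.146, 0]], [[0, 0, 0], [0, 0.146, 0]], [[0, 0, 0], [0, 0.146, 0]], [[0, 0, 0], [0, 0.146, 0]], [[0, 0, 0], [0, 0.146, 0]], [[0, 0, 0], [0, 0.146, 0]], [[0, 0, 0], [0, 0.146, 0]], [[0, 0, 0], [0, 0.146, 0]], [[0, 0, 0], [0, 0.146, 0]]]'

```text
clock: 2.45
eef_pos: [515.2, -329.0, 278.7]
orientation: [0.066, 0.704, -0.704, -0.066]
ft_force: [0.0, -0.7, -0.6]
opening: 85.5
```

```bash
python3 - <<'E'
from h import *
import pickle
c=snap('wrist','w1');pickle.dump(c,open('w1.pkl','wb'))
print(proj(c,(515,-330,120)),proj(c,(515,-330,188)),read_state()['qpos'])
E
```

```text
[255.07840036 173.78573567] [255.45094482 196.15620053] [-6.09382926e-01  1.23132771e-01  1.69780917e+00  4.74533405e-04
  1.32171338e+00  1.15331990e+00]
```

View pics/w1.png

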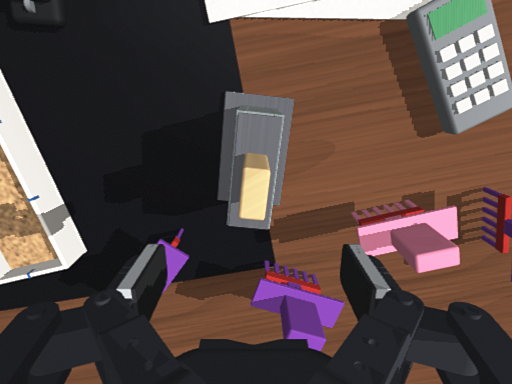

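```bash
python3 - <<'E'
from h import *
import pickle
c=pickle.load(open('w1.pkl','rb'));im=c['image'];hsv=cv2.cvtColor(im,cv2.COLOR_RGB2HSV)
t=cv2.inRange(hsv,(12,50,120),(32,200,255));t[:145]=0;t[235:]=0;t[:,:225]=0;t[:,280:]=0
k=max(cv2.findContours(t,cv2.RETR_EXTERNAL,cv2.CHAIN_APPROX_NONE)[0],key=cv2.contourArea)
print(cv2.approxPolyDP(cv2.convexHull(k),2,True)[:,0].tolist())
print([tuple(im[y,257]) for y in range(152,178,3)])
tt=t.copy(); tt[im[:,:,0]<235]=0
k2=max(cv2.findContours(tt,cv2.RETR_EXTERNAL,cv2.CHAIN_APPROX_NONE)[0],key=cv2.contourArea)
r=cv2.minAreaRect(k2);b=cv2.boxPoints(r);print('top',r,[plane(c,p,188)[:2].round(1) for p in b],plane(c,r[0],188))
g=cv2.inRange(hsv,(90,5,70),(125,90,200));g[:90]=0;g[245:]=0;g[:,:210]=0;g[:,300:]=0
k=max(cv2.findContours(g,cv2.RETR_EXTERNAL,cv2.CHAIN_APPROX_NONE)[0],key=cv2.contourArea)
print('grey',cv2.approxPolyDP(cv2.convexHull(k),2,True)[:,0].tolist())
q=[(237,110),(284,115),(272,228),(228,225)]
P=np.array([plane(c,p,125)[:2] for p in q]);print(P.round(1),P.mean(0))
cv2.imwrite('pics/w1c.png',cv2.resize(im[85:240,205:310],None,fx=3.8,fy=3.8,interpolation=cv2.INTER_CUBIC)[:,:,::-1])
E
```

```text
[[246, 153], [263, 154], [267, 157], [270, 175], [265, 215], [261, 220], [239, 217]]
[(np.uint8(111), np.uint8(114), np.uint8(123)), (np.uint8(156), np.uint8(130), np.uint8(92)), (np.uint8(154), np.uint8(130), np.uint8(93)), (np.uint8(154), np.uint8(130), np.uint8(93)), (np.uint8(156), np.uint8(131), np.uint8(94)), (np.uint8(157), np.uint8(131), np.uint8(94)), (np.uint8(242), np.uint8(216), np.uint8(154)), (np.uint8(242), np.uint8(218), np.uint8(156)), (np.uint8(246), np.uint8(224), np.uint8(162))]
top ((255.006103515625, 193.44512939453125), (24.40536880493164, 49.69419479370117), 6.340191841125488) [array([ 499.9, -314.5]), array([ 539.4, -326.9]), array([ 533.8, -344.8]), array([ 493.9, -333.4])] [ 517.29407238 -330.07307514  188.        ]
grey [[226, 91], [292, 99], [278, 204], [267, 229], [228, 225], [218, 199]]
[[ 579.6 -325.1]
 [ 567.  -367.2]
 [ 455.2 -336.8]
 [ 467.1 -292.1]] [ 517.21784206 -330.29542169]
```

View pics/w1c.png

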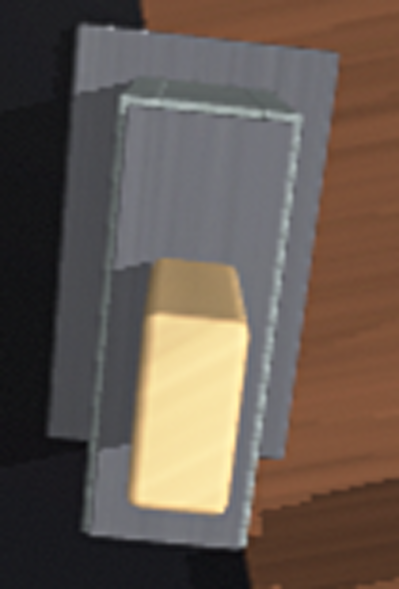

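>>> step_arm --deltas '[[[-0.2, 0, 0], [0, 0.095, 0]], [[0, 1.9, 0.05], [0, 0, 0]], [[0, 1.9, 0], [0, 0, 0]], [[0, 1.9, 0], [0, 0, 0]], [[0, 1.9, 0], [0, 0, 0]], [[0, 1.9, 0], [0, 0, 0]], [[0, 1.9, 0], [0, 0, 0]], [[0, 1.9, 0], [0, 0, 0]], [[0, 0, 0], [0, 0, 0]], [[0, 0, 0], [0, 0, 0]]]'

```text
clock: 3.5
eef_pos: [516.7, -330.2, 145.9]
orientation: [0.096, 0.701, -0.7, -0.097]
ft_force: [-0.3, 0.7, -0.1]
opening: 85.3
```

>>> step_arm --deltas '[[[0, 0, 0], [0, 0, 0]], [[0, 0, 0], [0, 0, 0]], [[0, 0, 0], [0, 0, 0]], [[0, 0, 0], [0, 0, 0]], [[0, 0, 0], [0, 0, 0]], [[0, 0, 0], [0, 0, 0]], [[0, 0, 0], [0, 0, 0]], [[0, 0, 0], [0, 0, 0]]]' --grip -1

```text
clock: 4.3
eef_pos: [517.2, -331.0, 147.0]
orientation: [-0.098, -0.7, 0.7, 0.097]
ft_force: [-0.4, 2.0, 5.0]
opening: 21.6
```

>>> step_arm --deltas '[[[0, -0.6, 0], [0, 0, 0]], [[0, -1.2, 0], [0, 0, 0]], [[0, -1.4, 0], [0, 0, 0]], [[0, -1.5, 0], [0, 0, 0]], [[0, -1.5, 0], [0, 0, 0]], [[0, -1.5, 0], [0, 0, 0]], [[0, -1.5, 0], [0, 0, 0]], [[0, -1.5, 0], [0, 0, 0]], [[0, -1.5, 0], [0, 0, 0]], [[0, -1.0, 0], [0, 0, 0]], [[0, 0, 0], [0, 0, 0]], [[0, 0, 0], [0, 0, 0]]]'

```text
clock: 5.5
eef_pos: [516.8, -330.8, 278.2]
orientation: [0.097, 0.7, -0.7, -0.097]
ft_force: [-0.5, -0.8, -1.5]
opening: 21.5
```

```bash
python3 - <<'E'
from h import *
import pickle
s=read_state();print(s['eef_pos'],s['ft_force'],s['opening'])
C={n:snap(n,n+'2') for n in ['scene','side']};pickle.dump(C,open('C2.pkl','wb'))
S,D=C['scene'],C['side']
g=[517,-331,s['eef_pos'][2]+11];print('grip',proj(S,g),proj(D,g))
for n,c in C.items():
    u,v=proj(c,g).astype(int);hsv=cv2.cvtColor(c['image'],cv2.COLOR_RGB2HSV)
    red=cv2.inRange(hsv,(0,150,90),(8,255,255))|cv2.inRange(hsv,(170,150,90),(179,255,255))
    for q in cv2.findContours(red,cv2.RETR_EXTERNAL,cv2.CHAIN_APPROX_NONE)[0]:
        if cv2.contourArea(q)>10: print(n,cv2.minAreaRect(q))
c=S['image'];d=D['image'];u,v=proj(S,g).astype(int);p,q=proj(D,g).astype(int)
o=np.hstack([cv2.resize(i[b-40:b+70,a-50:a+50],(400,440),interpolation=cv2.INTER_CUBIC) for i,a,b in ((c,u,v),(d,p,q))])
cv2.imwrite('pics/c2.png',o[:,:,::-1]);print(u-50,v-40,p-50,q-40)
E
```

```text
[ 516.75631731 -330.82233756  278.18490202] [-0.49601304 -0.81382741 -1.52081309] 21.515268828639986
grip [217.21465458 183.97963285] [262.97169207 104.05711978]
scene ((162.25, 257.75), (2.8284268379211426, 12.020814895629883), 45.0)
scene ((173.97705078125, 214.94754028320312), (4.695306301116943, 24.16364860534668), 66.37062072753906)
scene ((224.286865234375, 209.1557159423828), (9.34669303894043, 3.7130696773529053), 39.80556869506836)
scene ((212.98001098632812, 199.36001586914062), (7.600000381469727, 3.4000000953674316), 36.869895935058594)
side ((305.0, 201.49998474121094), (24.989604949951172, 4.661522388458252), 35.21759033203125)
side ((317.52001953125, 169.6400146484375), (3.200000286102295, 6.0), 36.869895935058594)
side ((272.5, 133.5), (3.0, 9.0), 90.0)
side ((311.0294189453125, 117.61766052246094), (2.6678919792175293, 8.00367546081543), 75.96376037597656)
167 143 212 64
```

View pics/c2.png

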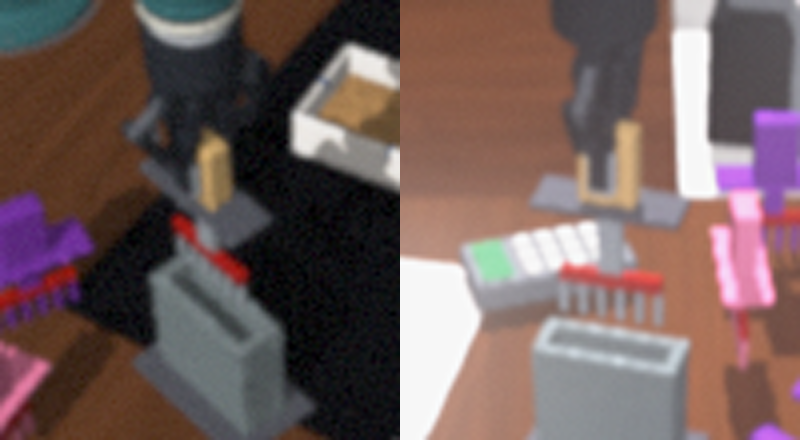

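```bash
python3 - <<'E'
from h import *
import pickle
C=pickle.load(open('C2.pkl','rb'));S,D=C['scene'],C['side']
for k in range(115,145,4):
    X=[517,-331,289-k];print(k,proj(D,X).round(1),proj(S,X).round(1))
# crossbar centre by stereo
print(tri([S,D],[(167+208/4,143+250/4),(212+612/4,64+279/4)]))
# tray goals
a=np.deg2rad(3.5);ex=-np.array([np.cos(a),np.sin(a)]);ey=np.array([-ex[1],ex[0]])
for x in (0,-115,-78,80): print(x,np.array([564,22.3])+x*ex)
E
```

```text
115 [263.4 136. ] [219.3 208.1]
119 [263.4 137.1] [219.4 208.9]
123 [263.4 138.1] [219.5 209.7]
127 [263.5 139.2] [219.5 210.5]
131 [263.5 140.2] [219.6 211.3]
135 [263.5 141.2] [219.7 212.1]
139 [263.5 142.2] [219.7 212.8]
143 [263.5 143.3] [219.8 213.6]
[ 338.40074654 -272.39800066  153.01256487]
0 [564.   22.3]
-115 [678.78550182  29.32058205]
-78 [641.85451428  27.06178608]
80 [484.14921613  17.41611684]
```

>>> step_arm --deltas '[[[0.46, 0, -3.2], [0, 0, 0]], [[0.46, 0, -3.2], [0, 0, 0]], [[0.46, 0, -3.2], [0, 0, 0]], [[0.46, 0, -3.2], [0, 0, 0]], [[0.46, 0, -3.2], [0, 0, 0]], [[0.46, 0, -3.2], [0, 0, 0]], [[0.46, 0, -3.2], [0, 0, 0]], [[0.46, 0, -3.2], [0, 0, 0]], [[0.46, 0, -3.2], [0, 0, 0]], [[0.46, 0, -3.2], [0, 0, 0]], [[0.46, 0, -3.2], [0, 0, 0]], [[0, 0, 0], [0, 0, 0]]]'

```text
clock: 6.8
eef_pos: [563.8, 25.2, 277.1]
orientation: [0.095, 0.701, -0.7, -0.097]
ft_force: [0.2, -0.8, -2.4]
opening: 21.3
```

>>> step_arm --deltas '[[[0, 0, 0], [0, -0.146, 0]], [[0, 0, 0], [0, -0.146, 0]], [[0, 0, 0], [0, -0.146, 0]], [[0, 0, 0], [0, -0.146, 0]], [[0, 0, 0], [0, -0.146, 0]], [[0, 0, 0], [0, -0.146, 0]], [[0, 0, 0], [0, -0.146, 0]], [[0, 0, 0], [0, -0.146, 0]], [[0, 0, 0], [0, -0.146, 0]], [[0, 0, 0], [0, -0.146, 0]], [[0, 0, 0], [0, -0.146, 0]], [[0, 0, 0], [0, -0.146, 0]]]'

```text
clock: 8.0
eef_pos: [563.5, 20.8, 277.2]
orientation: [-0.478, 0.522, -0.521, 0.477]
ft_force: [-0.3, -0.1, -1.8]
opening: 21.2
```

>>> step_arm --deltas '[[[0, 2, 0], [0, -0.146, 0]], [[0, 2, 0], [0, -0.009, 0]], [[0, 2, 0], [0, 0, 0]], [[0, 1.5, 0], [0, 0, 0]], [[0, 0, 0], [0, 0, 0]], [[0, 0, 0], [0, 0, 0]]]'

```text
clock: 8.6
eef_pos: [564.0, 21.3, 203.0]
orientation: [0.515, -0.485, 0.485, -0.514]
ft_force: [0.5, -0.2, -1.0]
opening: 21.5
```

```bash
cat >> h.py <<'E'
from scipy.spatial.transform import Rotation as Ro
O=np.array([564,22.3]);_a=np.deg2rad(3.5);ex=-np.array([np.cos(_a),np.sin(_a)]);ey=np.array([-ex[1],ex[0]])
def tray(p): d=np.array(p)[:2]-O; return np.array([d@ex,d@ey])
def st():
    s=read_state();q=s['orientation'];R=Ro.from_quat(q).as_matrix()
    print('clk',s['clock'],'tcp',np.round(s['eef_pos'],2),'tray',tray(s['eef_pos']).round(1),'yaw',np.rad2deg(np.arctan2(R[1,2],R[0,2])).round(2),'tooly',R[:,1].round(3),'F',np.round(s['ft_force'],2)); return s
def stones(c,z=36):
    im=c['image'];hsv=cv2.cvtColor(im,cv2.COLOR_RGB2HSV)
    M=np.zeros(im.shape[:2],np.uint8)
    cv2.fillPoly(M,[np.array([proj(c,np.append(O+x*ex+y*ey,22)) for x,y in ((-149,-51),(149,-51),(149,51),(-149,51))]).astype(np.int32)],255)
    d=cv2.inRange(hsv,(0,0,0),(179,255,80))&M
    n,l,s,ce=cv2.connectedComponentsWithStats(d)
    for i in range(1,n):
        if s[i,4]>60: print(ce[i].round(),s[i][2:],tray(plane(c,ce[i],z)).round(1))
E
python3 - <<'E'
from h import *
st();c=snap('wrist','w3')
E
```

```text
clk 8.6 tcp [563.95  21.3  203.02] tray [0.1 1. ] yaw 3.42 tooly [-0.001 -0.    -1.   ] F [ 0.48 -0.23 -1.03]
```

View pics/w3.png

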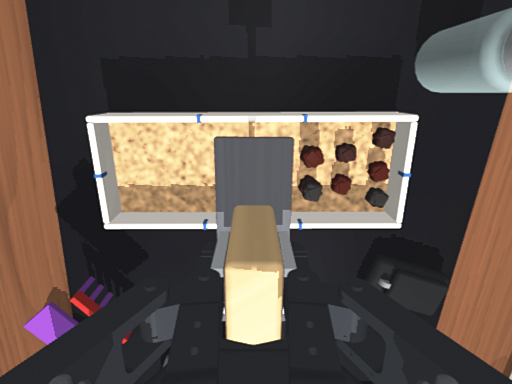

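```bash
python3 - <<'E'
from h import *
c=camera('wrist');im=c['image'];hsv=cv2.cvtColor(im,cv2.COLOR_RGB2HSV)
bl=cv2.inRange(hsv,(105,120,60),(130,255,255));bl[235:]=0;bl[:100]=0;bl[:,:80]=0;bl[:,420:]=0
for q in cv2.findContours(bl,cv2.RETR_EXTERNAL,cv2.CHAIN_APPROX_NONE)[0]:
    if len(q)>5:
        uv=q.mean(0)[0]; p=plane(c,uv,50)[:2];print('blue',uv.round(1),p.round(1),tray(p).round(1))
stones(c)
for uv in [(312,156),(311,188)]: print('top',tray(plane(c,uv,52)))
print('jar',tray(plane(c,(470,45),130)))
E
```

```text
blue [298.5 224.4] [615.6 -28.9] [-48.4  54.3]
blue [203.7 224.6] [516.7 -34.9] [50.7 54.2]
blue [ 98.3 175. ] [411.9  12.8] [152.4   0.2]
blue [403.6 173.9] [714.   31.6] [-1.503e+02 -1.000e-01]
blue [197.1 117.8] [509.6  74. ] [ 51.1 -54.9]
blue [303.7 117.5] [609.1  80.1] [-48.6 -55. ]
[382. 137.] [ 23  21 340] [-129.7  -34.5]
[344. 152.] [ 20  19 284] [-93.2 -19.9]
[307. 151.] [ 21  21 143] [-55.3 -20.4]
[373. 167.] [ 19  20 151] [-125.2   -3.5]
[309. 188.] [ 24  26 423] [-59.6  18.5]
[337. 180.] [ 20  16 142] [-88.9   9.9]
[375. 197.] [ 22  20 314] [-130.4   28.5]
top [-58.00980904 -18.78976221]
top [-58.87323743  13.65634895]
jar [-138.05661485 -105.70462966]
```

>>> step_arm --deltas '[[[0, 1.5, 0], [0, 0, 0]], [[0, 1.5, 0], [0, 0, 0]], [[0, 1.2, 0], [0, 0, 0]], [[0, 0.6, 0], [0, 0, 0]], [[0, 0.2, 0], [0, 0, 0]], [[0, 0, 0], [0, 0, 0]], [[0, 0, 0], [0, 0, 0]]]'

```text
clock: 9.4
eef_pos: [564.6, 21.6, 153.7]
orientation: [-0.515, 0.485, -0.485, 0.515]
ft_force: [0.1, 0.3, -1.8]
opening: 21.5
```

>>> step_arm --deltas '[[[0, 0.1, 0], [0, 0, 0]], [[0, 0.1, 0], [0, 0, 0]], [[0, 0, 0], [0, 0, 0]]]'

```text
clock: 9.7
eef_pos: [564.2, 21.6, 151.5]
orientation: [-0.515, 0.485, -0.485, 0.515]
ft_force: [-0.0, 0.5, -2.2]
opening: 21.5
```

>>> step_arm --deltas '[[[0, 0.1, 0], [0, 0, 0]], [[0, 0.1, 0], [0, 0, 0]], [[0, 0, 0], [0, 0, 0]]]'

```text
clock: 10.0
eef_pos: [564.3, 21.6, 149.5]
orientation: [-0.515, 0.485, -0.485, 0.515]
ft_force: [-0.2, -0.5, -0.5]
opening: 21.3
```

>>> step_arm --deltas '[[[0, 0, 0], [0, 0, 0]]]'

```text
clock: 10.1
eef_pos: [564.3, 21.6, 149.6]
orientation: [-0.515, 0.485, -0.485, 0.515]
ft_force: [-0.6, -0.2, -0.1]
opening: 21.4
```

>>> step_arm --deltas '[[[0, 0.1, 0], [0, 0, 0]], [[0, 0, 0], [0, 0, 0]]]'

```text
clock: 10.3
eef_pos: [564.4, 21.6, 148.7]
orientation: [-0.515, 0.485, -0.485, 0.515]
ft_force: [-0.8, -0.2, 2.4]
opening: 21.4
```

>>> step_arm --deltas '[[[0, 0, 0], [0, 0, 0]]]'

```text
clock: 10.4
eef_pos: [564.4, 21.6, 148.7]
orientation: [-0.515, 0.485, -0.485, 0.515]
ft_force: [0.4, 0.2, 2.0]
opening: 21.4
```

>>> step_arm --deltas '[[[0, -1.5, 0], [0, 0, 0]], [[0, -2.0, 0], [0, 0, 0]], [[0, -1.7, 0], [0, 0, 0]], [[0, 0, 2.5], [0, 0, 0]], [[0, 0, 2.5], [0, 0, 0]], [[0, 0, 2.5], [0, 0, 0]], [[0, 0, 0], [0, 0, 0]], [[0, 1.5, 0], [0, 0, 0]], [[0, 1.5, 0], [0, 0, 0]], [[0, 0, 0], [0, 0, 0]]]'

```text
clock: 11.4
eef_pos: [635.4, 26.1, 165.9]
orientation: [0.517, -0.487, 0.483, -0.513]
ft_force: [-1.3, 0.6, -2.2]
opening: 21.5
```

```bash
sed -i 's/O=np.array(\[564,22.3\])/O=np.array([563,22.3])/' h.py; python3 - <<'E'
from h import *
st();c=snap('wrist','w4');stones(c)
E
```

```text
clk 11.4 tcp [635.43  26.11 165.93] tray [-72.5   0.6] yaw 3.44 tooly [-0.008  0.    -1.   ] F [-1.3   0.56 -2.19]
[322. 144.] [ 23  23 408] [-132.4  -34.6]
[316. 176.] [ 19  16 137] [-128.8   -5.5]
[318. 210.] [ 24  23 384] [-133.1   28.1]
```

>>> step_arm --deltas '[[[0, -0.3, 0.2], [0, 0, 0]], [[0, 0, 0], [0, 0, 0]]]'

```text
clock: 11.65
eef_pos: [641.7, 26.2, 174.5]
orientation: [-0.514, 0.484, -0.485, 0.515]
ft_force: [0.3, -0.1, -1.7]
opening: 21.0
```

>>> step_arm --deltas '[[[0, 0, -0.4], [0, 0, 0]], [[0, 0, -0.4], [0, 0, 0]], [[0, 0, -0.4], [0, 0, 0]], [[0, 0, -0.5], [0, 0, 0]], [[0, 0, -0.5], [0, 0, 0]], [[0, 0, -0.5], [0, 0, 0]], [[0, 0, -0.5], [0, 0, 0]], [[0, 0, -0.4], [0, 0, 0]], [[0, 0, 0], [0, 0, 0]], [[0, 0, 0], [0, 0, 0]]]'

```text
clock: 12.65
eef_pos: [605.1, 24.1, 173.4]
orientation: [-0.515, 0.485, -0.485, 0.515]
ft_force: [0.4, 0.1, -2.4]
opening: 21.3
```

```bash
python3 - <<'E'
from h import *
import pickle
st();c=snap('wrist','w5');stones(c)
C={n:camera(n) for n in('scene','side')}
for n in C: print(n);stones(C[n])
a=np.hstack([cv2.resize(C['scene']['image'][140:210,230:340],(440,280),interpolation=cv2.INTER_CUBIC),cv2.resize(C['side']['image'][220:290,185:310],(350,280))[:, :350]])
cv2.imwrite('pics/c5.png',a[:,:,::-1])
E
```

```text
clk 12.65 tcp [605.08  24.05 173.37] tray [-42.1   0.8] yaw 3.44 tooly [ 0.  0. -1.] F [ 0.36  0.09 -2.39]
[352. 142.] [ 23  23 405] [-131.5  -34.5]
[310. 158.] [ 22  22 333] [-95.1 -20.3]
[345. 175.] [ 22  22 177] [-128.   -4.]
[305. 189.] [ 20  18 170] [-91.4   9.4]
[346. 207.] [ 25  23 373] [-132.2   28.3]
scene
side
```

>>> step_arm --deltas '[[[0, -1.5, 0], [0, 0, 0]], [[0, -1.5, 0], [0, 0, 0]], [[0, -1.0, 0], [0, 0, 0]], [[0, 0, 2.5], [0, 0, 0]], [[0, 0, 2.5], [0, 0, 0]], [[0, 0, 2.3], [0, 0, 0]], [[0, 0, 0], [0, 0, 0]], [[0, 0, 0], [0, 0, 0]]]'

```text
clock: 13.6
eef_pos: [678.4, 28.5, 214.1]
orientation: [-0.515, 0.485, -0.485, 0.515]
ft_force: [0.0, 0.1, -1.6]
opening: 21.3
```

```bash
python3 - <<'E'
from h import *
st();c=snap('wrist','w6');stones(c)
E
```

```text
clk 13.6 tcp [678.36  28.47 214.06] tray [-115.5    0.9] yaw 3.44 tooly [ 0. -0. -1.] F [ 0.05  0.08 -1.58]
[270. 133.] [ 21  11 164] [-133.5  -38. ]
[202. 153.] [ 19  19 279] [-62.  -17.2]
[179. 154.] [ 18  19 123] [-37.7 -15.7]
[179. 177.] [ 17  19 264] [-36.6   9.1]
[203. 182.] [ 19  20 207] [-61.7  14.7]
```

View pics/w6.png

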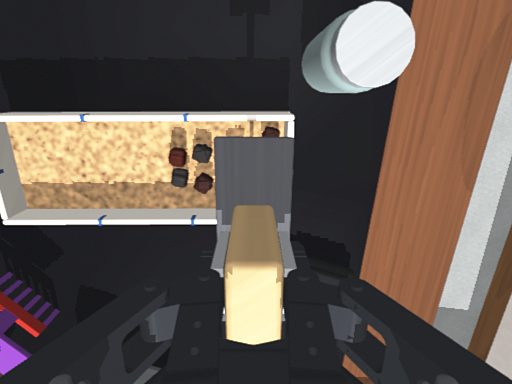

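>>> step_arm --deltas '[[[-0.05, 0, -1.9], [0, 0, 0]], [[0, 0, -1.85], [0, 0, 0]], [[0, 0, 0], [0, 0, 0]], [[0, 1.5, 0], [0, 0, 0]], [[0, 1.5, 0], [0, 0, 0]], [[0, 1.0, 0], [0, 0, 0]], [[0, 0.5, 0], [0, 0, 0]], [[0, 0, 0], [0, 0, 0]], [[0, 0, 0], [0, 0, 0]]]'

```text
clock: 14.55
eef_pos: [640.7, 26.7, 168.0]
orientation: [0.515, -0.485, 0.485, -0.515]
ft_force: [0.2, -0.2, -0.7]
opening: 21.6
```

```bash
python3 - <<'E'
from h import *
st();c=snap('wrist','w7');stones(c)
E
```

```text
clk 14.55 tcp [640.7   26.68 168.02] tray [-77.8   0.4] yaw 3.43 tooly [-0. -0. -1.] F [ 0.23 -0.21 -0.73]
[314. 144.] [ 22  23 399] [-132.5  -34.5]
[207. 164.] [ 18  20 139] [-36.4 -16.6]
[309. 176.] [ 21  15 150] [-129.8   -5.3]
[207. 191.] [ 17  22 324] [-35.6   9.2]
[311. 210.] [ 24  23 373] [-133.3   28.2]
```

>>> step_arm --deltas '[[[0, 0.4, 0], [0, 0, 0]], [[0, 0.4, 0], [0, 0, 0]], [[0, 0, 0], [0, 0, 0]]]'

```text
clock: 14.9
eef_pos: [640.0, 26.7, 159.7]
orientation: [0.515, -0.485, 0.485, -0.515]
ft_force: [0.5, -0.2, -2.4]
opening: 21.7
```

>>> step_arm --deltas '[[[0, 0.4, 0], [0, 0, 0]], [[0, 0.3, 0], [0, 0, 0]], [[0, 0, 0], [0, 0, 0]]]'

```text
clock: 15.2
eef_pos: [640.0, 26.7, 152.5]
orientation: [0.515, -0.485, 0.484, -0.514]
ft_force: [0.8, 0.1, -2.5]
opening: 21.3
```

>>> step_arm --deltas '[[[0, 0.2, 0], [0, 0, 0]], [[0, 0.15, 0], [0, 0, 0]], [[0, 0, 0], [0, 0, 0]], [[0, 0, 0], [0, 0, 0]]]'

```text
clock: 15.6
eef_pos: [640.6, 26.7, 150.0]
orientation: [-0.515, 0.485, -0.485, 0.515]
ft_force: [0.4, -0.3, -1.8]
opening: 21.4
```

>>> step_arm --deltas '[[[0, 0.1, 0], [0, 0, 0]], [[0, 0, 0], [0, 0, 0]], [[0, 0, 0], [0, 0, 0]], [[0, 0, 0], [0, 0, 0]]]'

```text
clock: 16.0
eef_pos: [640.6, 26.7, 149.1]
orientation: [-0.515, 0.485, -0.485, 0.515]
ft_force: [-1.1, -1.0, 0.7]
opening: 21.4
```

>>> step_arm --deltas '[[[0, -0.03, -0.3], [0, 0, 0]], [[0, 0, -0.5], [0, 0, 0]], [[0, 0, -0.5], [0, 0, 0]], [[0, 0, -0.5], [0, 0, 0]], [[0, 0, -0.5], [0, 0, 0]], [[0, 0, -0.5], [0, 0, 0]], [[0, 0, -0.5], [0, 0, 0]]]'

```text
clock: 16.7
eef_pos: [607.2, 24.7, 149.2]
orientation: [-0.515, 0.485, -0.485, 0.515]
ft_force: [1.4, 0.1, 1.1]
opening: 21.5
```

>>> step_arm --deltas '[[[0, 0, -0.6], [0, 0, 0]], [[0, 0, -0.6], [0, 0, 0]], [[0, 0, -0.6], [0, 0, 0]], [[0, 0, -0.6], [0, 0, 0]], [[0, 0, -0.6], [0, 0, 0]], [[0, 0, -0.6], [0, 0, 0]], [[0, 0, -0.6], [0, 0, 0]], [[0, 0, -0.6], [0, 0, 0]]]'

```text
clock: 17.5
eef_pos: [559.1, 21.8, 149.1]
orientation: [-0.515, 0.485, -0.485, 0.515]
ft_force: [1.4, 1.1, 0.3]
opening: 21.1
```

```bash
python3 - <<'E'
from h import *
st();c=snap('wrist','w8');stones(c)
E
```

```text
clk 17.5 tcp [559.15  21.81 149.13] tray [3.9 0.3] yaw 3.44 tooly [ 0. -0. -1.] F [1.43 1.07 0.33]
[414. 147.] [ 29  25 546] [-129.4  -34.8]
[246. 137.] [62  1 62] [  8.8 -43.4]
[368. 165.] [ 26  24 492] [-93.2 -19.9]
[403. 183.] [ 27  24 293] [-125.4   -3.4]
[213. 198.] [  8  23 122] [38.6  9.2]
[359. 198.] [ 26  21 265] [-88.9   9.7]
[403. 217.] [ 27  25 469] [-129.7   27.5]
```

>>> step_arm --deltas '[[[0, 0, -0.6], [0, 0, 0]], [[0, 0, -0.6], [0, 0, 0]], [[0, 0, -0.6], [0, 0, 0]], [[0, 0, -0.6], [0, 0, 0]], [[0, 0, -0.6], [0, 0, 0]], [[0, 0, -0.6], [0, 0, 0]], [[0, 0, -0.6], [0, 0, 0]], [[0, 0, -0.6], [0, 0, 0]], [[0, 0, -0.6], [0, 0, 0]], [[0, 0, -0.6], [0, 0, 0]], [[0, 0, 0], [0, 0, 0]], [[0, 0, 0], [0, 0, 0]]]'

```text
clock: 18.75
eef_pos: [498.6, 18.2, 148.8]
orientation: [0.515, -0.485, 0.484, -0.514]
ft_force: [-0.9, -0.7, 1.0]
opening: 21.2
```

>>> step_arm --deltas '[[[0, 0, 0], [0, 0, 0]], [[0, 0, 0], [0, 0, 0]], [[0, 0, 0], [0, 0, 0]]]'

```text
clock: 19.05
eef_pos: [498.9, 18.2, 148.6]
orientation: [0.515, -0.485, 0.484, -0.514]
ft_force: [-3.6, -0.1, 3.4]
opening: 21.2
```

>>> step_arm --deltas '[[[0, -0.5, 0.3], [0, 0, 0]], [[0, -1.5, 0], [0, 0, 0]], [[0, -2.0, 0], [0, 0, 0]], [[0, -2.0, 0], [0, 0, 0]], [[0, 0, 2.5], [0, 0, 0]], [[0, 0, 3.0], [0, 0, 0]], [[0, 0, 3.0], [0, 0, 0]], [[0, 0, 0], [0, 0, 0]], [[0, 0, 0], [0, 0, 0]]]'

```text
clock: 19.95
eef_pos: [588.1, 23.6, 209.5]
orientation: [-0.515, 0.485, -0.485, 0.515]
ft_force: [-0.8, 0.2, -1.4]
opening: 21.5
```

```bash
python3 - <<'E'
from h import *
st();c=snap('wrist','w9');stones(c)
E
```

```text
clk 19.95 tcp [588.12  23.59 209.48] tray [-25.2   0.2] yaw 3.44 tooly [-0.  0. -1.] F [-0.79  0.25 -1.39]
[357. 137.] [ 22  20 314] [-131.4  -34.4]
[320. 151.] [ 19  19 268] [-94.9 -19.9]
[153. 157.] [ 38  20 444] [ 78.5 -14.3]
[350. 167.] [ 20  19 135] [-127.5   -3.5]
[151. 181.] [ 38  25 554] [83.8 11.6]
[315. 179.] [ 19  16 135] [-90.9   9.8]
[352. 196.] [ 22  20 297] [-132.1   28.5]
```

View pics/w9.png

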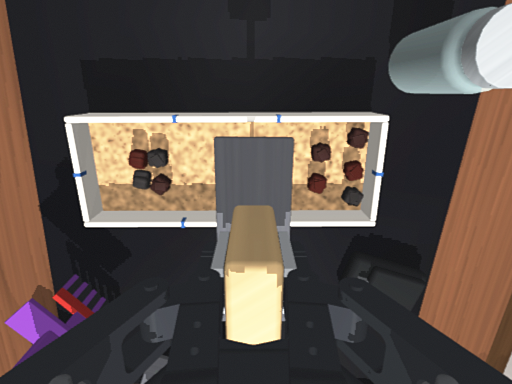

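>>> step_arm --deltas '[[[0, 0, 2.2], [0, 0, 0]], [[0, 0, 2.2], [0, 0, 0]], [[0, 0, 2.2], [0, 0, 0]], [[0, 0, 2.2], [0, 0, 0]], [[0, 0, 0], [0, 0, 0]], [[0, 1.5, 0], [0, 0, 0]], [[0, 1.5, 0], [0, 0, 0]], [[0, 1.0, 0], [0, 0, 0]], [[0, 0, 0], [0, 0, 0]], [[0, 0, 0], [0, 0, 0]]]'

```text
clock: 21.0
eef_pos: [674.5, 28.7, 168.2]
orientation: [0.515, -0.485, 0.484, -0.514]
ft_force: [0.5, -0.0, -1.3]
opening: 21.4
```

```bash
python3 - <<'E'
from h import *
st();c=snap('wrist','w10');stones(c)
E
```

```text
clk 21.0 tcp [674.48  28.74 168.17] tray [-111.7    0.4] yaw 3.44 tooly [-0.002 -0.    -1.   ] F [ 0.48 -0.05 -1.35]
[277. 135.] [25  6 76] [-132.6  -42. ]
[ 45. 166.] [ 51  23 770] [ 77.9 -14.4]
[ 47. 193.] [ 50  29 930] [80.9 11.5]
```

>>> step_arm --deltas '[[[0, 0, 0.15], [0, 0, 0]], [[0, 0, 0], [0, 0, 0]], [[0, 0.4, 0], [0, 0, 0]], [[0, 0.4, 0], [0, 0, 0]], [[0, 0, 0], [0, 0, 0]]]'

```text
clock: 21.55
eef_pos: [676.2, 28.9, 160.0]
orientation: [0.515, -0.485, 0.484, -0.514]
ft_force: [-0.3, -0.3, -2.3]
opening: 21.7
```

>>> step_arm --deltas '[[[0, 0.3, 0], [0, 0, 0]], [[0, 0.3, 0], [0, 0, 0]], [[0, 0.2, 0], [0, 0, 0]], [[0, 0, 0], [0, 0, 0]], [[0, 0, 0], [0, 0, 0]]]'

```text
clock: 22.05
eef_pos: [676.9, 28.9, 153.0]
orientation: [0.515, -0.485, 0.485, -0.515]
ft_force: [0.1, -0.1, -1.9]
opening: 21.2
```

>>> step_arm --deltas '[[[0, 0.2, 0], [0, 0, 0]], [[0, 0.12, 0], [0, 0, 0]], [[0, 0, 0], [0, 0, 0]], [[0, 0, -0.5], [0, 0, 0]], [[0, 0, -0.5], [0, 0, 0]], [[0, 0, -0.5], [0, 0, 0]], [[0, 0, -0.5], [0, 0, 0]]]'

```text
clock: 22.75
eef_pos: [656.4, 27.7, 150.0]
orientation: [-0.515, 0.485, -0.485, 0.515]
ft_force: [1.5, 0.6, -1.4]
opening: 21.5
```

>>> step_arm --deltas '[[[0, 0, -0.6], [0, 0, 0]], [[0, 0, -0.6], [0, 0, 0]], [[0, 0, -0.6], [0, 0, 0]], [[0, 0, -0.6], [0, 0, 0]], [[0, 0, -0.6], [0, 0, 0]], [[0, 0, -0.6], [0, 0, 0]], [[0, 0, -0.6], [0, 0, 0]], [[0, 0, -0.6], [0, 0, 0]], [[0, 0, -0.6], [0, 0, 0]], [[0, 0, -0.6], [0, 0, 0]], [[0, 0, -0.6], [0, 0, 0]], [[0, 0, -0.4], [0, 0, 0]]]'

```text
clock: 23.95
eef_pos: [586.5, 23.5, 149.9]
orientation: [0.515, -0.485, 0.485, -0.515]
ft_force: [1.0, 0.3, -2.0]
opening: 21.4
```

>>> step_arm --deltas '[[[0, 0, 0], [0, 0, 0]], [[0, -0.5, 0.3], [0, 0, 0]], [[0, -1.5, 0], [0, 0, 0]], [[0, -2.0, 0], [0, 0, 0]], [[0, -2.0, 0], [0, 0, 0]], [[0, -2.0, 0], [0, 0, 0]], [[0, -2.0, 0], [0, 0, 0]], [[0, -2.0, 0], [0, 0, 0]], [[0, -1.0, 3.0], [0, 0, 0]], [[0, 0, 3.0], [0, 0, 0]], [[0, 0, 0], [0, 0, 0]], [[0, 0, 0], [0, 0, 0]]]'

```text
clock: 25.15
eef_pos: [650.3, 27.3, 280.3]
orientation: [0.515, -0.485, 0.485, -0.515]
ft_force: [0.1, -0.1, -2.5]
opening: 21.1
```

```bash
python3 - <<'E'
from h import *
st();c=snap('wrist','w11');stones(c)
E
```

```text
clk 25.15 tcp [650.32  27.3  280.33] tray [-87.5   0.3] yaw 3.44 tooly [-0. -0. -1.] F [ 0.13 -0.12 -2.45]
[290. 129.] [ 14  17 190] [-133.   -33.9]
[195. 145.] [ 17  17 160] [-14.5 -15.2]
[122. 146.] [ 32  16 324] [ 78.6 -14.2]
[121. 166.] [ 33  20 415] [82.6 12.2]
```

View pics/w11.png

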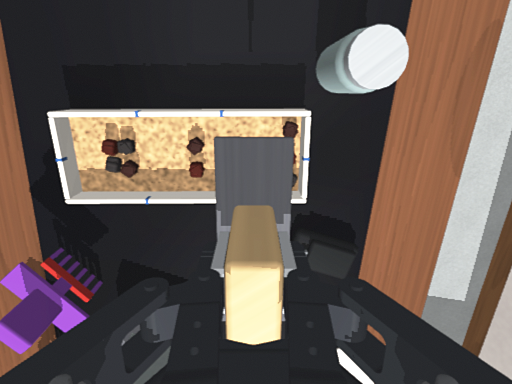

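>>> step_arm --deltas '[[[0, 0, 0], [0, 0.146, 0]], [[0, 0, 0], [0, 0.146, 0]], [[0, 0, 0], [0, 0.146, 0]], [[0, 0, 0], [0, 0.146, 0]], [[0, 0, 0], [0, 0.146, 0]], [[0, 0, 0], [0, 0.146, 0]], [[0, 0, 0], [0, 0.146, 0]], [[0, 0, 0], [0, 0.146, 0]], [[0, 0, 0], [0, 0.146, 0]], [[0, 0, 0], [0, 0.146, 0]], [[0, 0, 0], [0, 0.146, 0]], [[0, 0, 0], [0, 0.146, 0]]]'

```text
clock: 26.4
eef_pos: [648.8, 27.2, 280.2]
orientation: [-0.045, -0.706, 0.706, 0.045]
ft_force: [-0.4, 1.0, -1.1]
opening: 21.2
```

>>> step_arm --deltas '[[[0, 0, 0], [0, 0.146, 0]], [[0, 0, 0], [0, 0.009, 0]], [[0.31, 0, 3.8], [0, 0, 0]], [[0.31, 0, 3.8], [0, 0, 0]], [[0.31, 0, 3.8], [0, 0, 0]], [[0.31, 0, 3.8], [0, 0, 0]], [[0.31, 0, 3.8], [0, 0, 0]], [[0.31, 0, 3.8], [0, 0, 0]], [[0.31, 0, 3.8], [0, 0, 0]], [[0.31, 0, 3.8], [0, 0, 0]], [[0.31, 0, 3.8], [0, 0, 0]], [[0.31, 0, 3.8], [0, 0, 0]]]'

```text
clock: 27.6
eef_pos: [515.2, -330.9, 280.2]
orientation: [0.096, 0.701, -0.701, -0.096]
ft_force: [0.1, 0.4, -1.1]
opening: 21.1
```

>>> step_arm --deltas '[[[0, 0, 0], [0, 0, 0]], [[0, 0, 0], [0, 0, 0]], [[0, 0, 0], [0, 0, 0]]]'

```text
clock: 27.9
eef_pos: [516.4, -329.0, 279.9]
orientation: [0.097, 0.701, -0.7, -0.097]
ft_force: [-0.6, 0.6, -2.8]
opening: 21.3
```

```bash
python3 - <<'E'
from h import *
s=st();R=Ro.from_quat(s['orientation']).as_matrix();print('tool delta cm',R.T@(np.array([517,-330.9,s['eef_pos'][2]])-s['eef_pos'])/10)
E
```

```text
clk 27.9 tcp [ 516.44 -328.98  279.9 ] tray [ 67.9 347.8] yaw -105.73 tooly [ 0.     0.001 -1.   ] F [-0.64  0.56 -2.79]
tool delta cm [-1.06435508e-01 -1.50132512e-04  1.69530492e-01]
```

>>> step_arm --deltas '[[[-0.1, 0, 0.17], [0, 0, 0]], [[0, 0, 0], [0, 0, 0]], [[0, 1.2, 0], [0, 0, 0]], [[0, 1.5, 0], [0, 0, 0]], [[0, 1.5, 0], [0, 0, 0]], [[0, 1.5, 0], [0, 0, 0]], [[0, 0, 0], [0, 0, 0]]]'

```text
clock: 28.6
eef_pos: [514.9, -330.4, 218.3]
orientation: [0.095, 0.702, -0.699, -0.1]
ft_force: [-0.7, 0.2, -1.9]
opening: 21.2
```

>>> step_arm --deltas '[[[0, 1.5, 0], [0, 0, 0]], [[0, 1.5, 0], [0, 0, 0]], [[0, 1.5, 0], [0, 0, 0]], [[0, 1.5, 0], [0, 0, 0]], [[0, 0.8, 0], [0, 0, 0]], [[0, 0.3, 0], [0, 0, 0]], [[0, 0, 0], [0, 0, 0]], [[0, 0, 0], [0, 0, 0]]]'

```text
clock: 29.4
eef_pos: [517.5, -332.1, 152.6]
orientation: [-0.098, -0.7, 0.701, 0.097]
ft_force: [0.1, -0.2, -2.3]
opening: 21.3
```

>>> step_arm --deltas '[[[0, 0.2, -0.1], [0, 0, 0]], [[0, 0.15, 0], [0, 0, 0]], [[0, 0.1, 0], [0, 0, 0]], [[0, 0, 0], [0, 0, 0]], [[0, 0, 0], [0, 0, 0]]]'

```text
clock: 29.9
eef_pos: [517.2, -330.8, 147.4]
orientation: [0.097, 0.7, -0.7, -0.097]
ft_force: [-0.0, 0.4, -2.1]
opening: 21.1
```

>>> step_arm --deltas '[[[0, 0.08, 0], [0, 0, 0]], [[0, 0, 0], [0, 0, 0]], [[0, 0, 0], [0, 0, 0]]]'

```text
clock: 30.2
eef_pos: [517.4, -330.9, 147.0]
orientation: [-0.097, -0.7, 0.7, 0.097]
ft_force: [-0.4, 0.6, 2.1]
opening: 21.0
```

>>> step_arm --deltas '[[[0, 0, 0], [0, 0, 0]], [[0, 0, 0], [0, 0, 0]], [[0, 0, 0], [0, 0, 0]], [[0, 0, 0], [0, 0, 0]], [[0, 0, 0], [0, 0, 0]], [[0, 0, 0], [0, 0, 0]], [[0, 0, 0], [0, 0, 0]]]' --grip 1

```text
clock: 30.9
eef_pos: [517.3, -330.8, 146.6]
orientation: [-0.097, -0.7, 0.7, 0.097]
ft_force: [0.1, -0.1, 0.1]
opening: 85.4
```

>>> step_arm --deltas '[[[0, -0.8, 0], [0, 0, 0]], [[0, -1.5, 0], [0, 0, 0]], [[0, -2.0, 0], [0, 0, 0]], [[0, -2.0, 0], [0, 0, 0]], [[0, -2.0, 0], [0, 0, 0]], [[0, -2.0, 0], [0, 0, 0]], [[0, -2.0, 0], [0, 0, 0]], [[0, -1.5, 0], [0, 0, 0]], [[0, 0, 0], [0, 0, 0]], [[0, 0, 0], [0, 0, 0]]]'

```text
clock: 31.9
eef_pos: [517.4, -330.9, 285.1]
orientation: [-0.098, -0.7, 0.701, 0.097]
ft_force: [-0.0, 0.5, 0.2]
opening: 85.7
```

```bash
python3 - <<'E'
from h import *
st();w=camera('wrist');D=camera('side');S=camera('scene')
im=w['image'];hsv=cv2.cvtColor(im,cv2.COLOR_RGB2HSV)
t=cv2.inRange(hsv,(12,50,120),(32,200,255));t[:,:205]=0;t[:,300:]=0;t[im[:,:,0]<235]=0
k=max(cv2.findContours(t,cv2.RETR_EXTERNAL,cv2.CHAIN_APPROX_NONE)[0],key=cv2.contourArea);r=cv2.minAreaRect(k)
print('handle top',r,plane(w,r[0],188))
a=np.zeros((560,800,3),np.uint8)
a[:380,:400]=cv2.resize(im,(400,300))[0:300].repeat(1,0) if False else cv2.resize(im[80:270,150:350],(400,380))
a[:300,400:]=cv2.resize(D['image'][125:275,175:335],(400,300),interpolation=cv2.INTER_CUBIC) if False else cv2.resize(D['image'][125:290,175:335],(400,300),interpolation=cv2.INTER_CUBIC)
a[300:560,400:]=cv2.resize(S['image'][145:262,190:360],(400,260),interpolation=cv2.INTER_CUBIC)
cv2.imwrite('pics/fin.png',a[:,:,::-1])
E
```

```text
clk 31.9 tcp [ 517.37 -330.89  285.09] tray [ 67.1 349.7] yaw -105.83 tooly [ 0.001 -0.001 -1.   ] F [-0.03  0.53  0.2 ]
handle top ((254.5, 193.99998474121094), (22.999996185302734, 47.99999237060547), 0.0) [ 517.00588362 -331.13944303  188.        ]
```

View pics/fin.png

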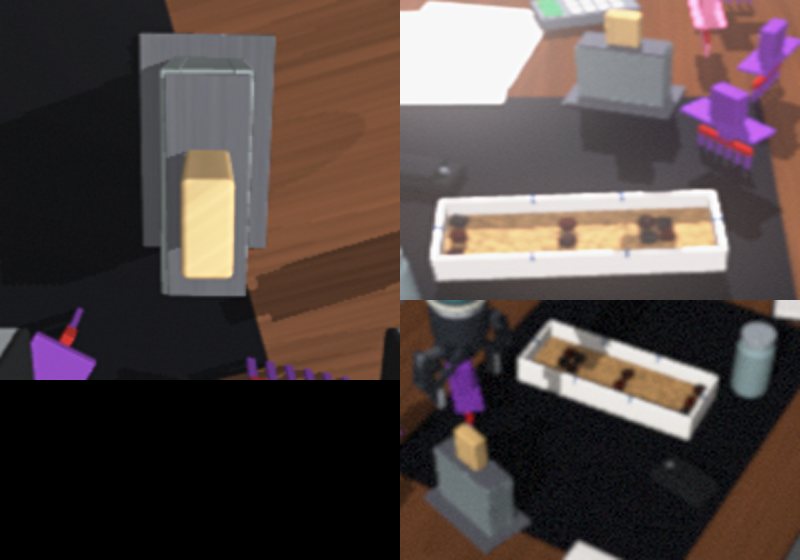

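```bash
python3 -c "
from h import *
print(finish_job())"
```

```text
the job is handed in; nothing more can be done
None
```

The job is handed in. I took the rake from its stand and touched the bare middle of the bed to find its height. I knocked the two top stones off their stacks and raked those four stones to the bare end. The middle pair then went to the middle third, and I hung the rake back and let go.

**Stones:** My last checks put all nine in one layer, positions in mm in the tray frame.
- **Heaped third:** three stones at x ≈ -132, y ≈ -34, -4 and +28.
- **Middle third:** two at x ≈ -14. One is at y ≈ -15. The other is seen in the last view in the opposite half, but not measured.
- **Far third:** four at x ≈ 70–93, y ≈ -14 and +12.

**Force:** The wrist readings suggest the rake pressed the bed with about 3 N in the heaped third. In the far third it was at most about 5–6 N, against the 15 N limit.

**Rake:** The handle was within about 1 mm sideways of where it started, upright on the rim, with the gripper open and clear. I did not re-measure its height after letting go. It looked seated as at the start, and the tool height at release matched the height when I first gripped it.

**Disagreements:**
- My first estimate of the tray centre was about 1 mm off along its length, and I corrected it from a closer view.
- One quick move before the knocking stroke came out about 4 mm off in position and height. I corrected it before pushing.
- The colour mask could not find stones in the far-off scene and side views, so those were checked by eye only.

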